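# Clear the clamp bed and start the clamp screw

## Robot

A 7-joint arm with a two-finger parallel gripper is mounted at the origin on the work surface; the furniture and walls round the work are solid. World frame = base frame: x ahead of the robot, y to its left, z up, the work surface at z = 0. Lengths are in m, angles in rad, forces in N, time in s.
With the tool pointing down it reaches from about 0.35 to 0.9 m from the base axis. Payload 8.1 kg.
Tool frame: the origin (TCP) lies on the centre line of the jaws, within the pads' length; the fingertips stand env.tips_ahead ahead of it and the grasp point (between the pads) lies 8 mm behind it (env.tips_ahead is the distance from the TCP to the fingertips, in m); z points along the fingers, y is the line along which they close (so a half turn about z gives the same grasp; the last joint's range is limited). The gripper opens to 85 mm and grips with 20 to 120 N. Pads are 22 mm wide; open, the fingers measure 114 mm over their backs; the gripper's body (76 mm by 85 mm) begins 54 mm behind the grasp point. The pads swing forward as they close: fully open they stand 13 mm farther back than shut.
Start: joints at [1.068, 0.434, 0.025, 1.573, -0.012, 1.134, -0.075], TCP at [0.243, -0.576, 0.242] pointing down, gripper open.
Joint ranges: [-2.62, 2.62], [-0.44, 2.09], [-1.27, 1.32], [0.08, 2.57], [-1.32, 4.46], [0.12, 2], [-2.74, 2.74]. Speed limits (rad/s): [2.22, 2.22, 3.01, 3.01, 3.14, 3.14, 3.14].

## Interface

Orientations are given as a rotation vector (axis times angle).
In Python, from workcell import env gives the robot as it stands.
- The arm moves only by the shell command python3 -m crank 'ROWS' [OPENING] [FORCE]. ROWS is text: rows parted by semicolons, each of 6 numbers parted by spaces: the shift along the world's x, y, z in units of 30 mm (1.0 is 30 mm), then the turn, a rotation vector about the world's x, y, z in units of 5 degrees (1.0 is 5 degrees). A call has exactly 10 rows; each row is the pose to reach, as a shift and turn from the pose commanded when the call began; what a row does not reach only later rows make up. A row lasts 1/12 s, in which the tool goes at most 41.7 mm and 7.16 degrees, less where a joint would pass 70% of its speed; a pose out of reach is approached as far as the arm can. A call with a gripper value outside its range is refused whole. OPENING is the finger opening in mm, from 0 to 85.4, set as the call begins (- or left out, the last holds). The fingers move at their own pace and stop on an object; FORCE is the grip in N (left out, the last holds). Time passes only in rows, so rows that repeat a pose let the fingers close, or fill a call up. It gives the time, the measured TCP pose, the force, the opening and the grip force at its end, in the units of the state.
- env.get_obs(): the state, without advancing time (a new reading comes with each control period).
- env.read_camera(name): name is "side" or "top" or "wrist"; returns a dict with "color" (400x640x3 uint8, red, green, blue), "intrinsics" (3x3 intrinsics, pixels), "xyz" and "rotation" of the camera in the world. Camera axes: x right, y up, looking along -z (the intrinsics and any distortion apply to the point x, -y, -z); pixel columns grow to the right and rows downward; lengths in m; the calibration is good to about 2 mm. The wrist camera is an equidistant fisheye: a pixel r from the principal point sees the ray r / f radians off the axis. A picture is of the moment at which its call begins. There is no depth.
- env.close_job(): hands the job in; it is judged then, once.
The state is a dict: "t": time; "joint_pos": joint angles; "qd": joint speeds; "effort": joint torques, N m; "ee_pos": TCP position; "tcp_rot": TCP orientation; "ft_force": force on the tool from outside, world axes, zero at the start; "moment": the same for the moment, N m; "finger_gap": opening from 0.0 (shut) to 1.0 (fully open); "gripper_force": force on a finger pad.
Only numpy, scipy, OpenCV 4.12 (cv2) and the standard library are available. Lean on these libraries where they do the work, as an engineer would, in place of code of your own. Each camera call takes 0.05 s, during which the arm holds its last target. There are 200 camera calls.

## Task

Put the two wooden offcuts that lie on the bed of the blue screw clamp into the grey scrap bin. Then start the clamp's coarse screw without crossing its thread: turn the T-handle backward (anticlockwise seen from above) until you feel the screw drop off the start of the thread, then forward (clockwise) one turn, and finish with the T-handle still gripped in the fingers, the screw started but not tightened. Do not screw it forward before it has dropped, and leave the test block under the screw, the wash bottle and the measuring cylinder where they stand.

Things in the scene. Friction and masses are not known exactly. Their poses are not given: they have to be found in the camera images.
- clamp: fixed bench screw clamp; origin on the screw's axis at bench height. Steel bed, top 20 mm above the bench, x -70 to +70, y -110 to +205 mm in its frame; blue column at y -98 to -62 mm carries a 40 mm wide arm, top at 108 mm, to a round boss (49 mm across, brass threaded bush, rim 117 mm above the bench) on the axis. The offcuts lie on the free part of the bed, at +y
- handle (a point): centre of the red T-handle on the screw's axis: upright bar 74 mm long (own x), 14 mm thick (own y), 26 mm high, about 168 mm above the bench at the start; white mark on its +x end. Grip across the thickness. Under it a cone 24 mm across and a neck 17 mm across, together 16 mm high, then the steel thread, 25 mm across
- screw (a joint): angle of the screw, rad; grows clockwise seen from above (forward). It rests unstarted on the boss's thread, 0.7 to 2.4 rad forward of 0, where the thread starts meet. Turned backward it first rises (5 mm pitch), and just behind 0 it drops 5 mm. It drops by its own weight (0.24 to 0.4 kg): clamping fingers hold it up, so turn it with the fingers a few mm open about the bar, or ease the grip
- screw_down (a joint): how far the screw has gone down, m: 0 with its thread start on top of the boss's thread start, about 0.001 to 0.002 at the start, 0.005 just after the drop, then 0.005 more for each forward turn (the handle sinks with it); 0.4 mm axial play in the thread. It cannot be pulled out (stop at -0.002); lower stop at 0.015, clear of the test block
- offcut_a_mid (a point): pale wooden offcut, stepped, half-way up: 36 mm long (own x), 20 mm wide (own y), 10 mm thick, 19 mm over its higher part (x from -18 to +2 mm of its middle); this point lies 9 mm above its underside. Grip across the 20 mm
- offcut_b_mid (a point): brown wooden offcut, a block 30 mm long (own x), 22 mm wide (own y), 18 mm high; this point is its centre. Grip across the 22 mm
- bin: grey open scrap bin, fixed; origin at the centre of its underside on the bench; 130 x 130 mm outside with a rim 140 mm square, 65 mm high, walls 4 mm, floor 4 mm thick
- test_block: small black test block with a clear top, 26 x 44 x 14 mm, lying loose on the bed under the screw's pad; origin at the centre of its underside. Stays where it is
- wash_bottle: white wash bottle with a red cap and bent spout, 61 x 108 x 205 mm, loose, origin at the centre of its underside. Leave alone
- cylinder_25: glass measuring cylinder with a blue foot, 46 x 47 x 151 mm, loose, origin at the centre of its underside. Leave alone
Mind the look-alikes: they are no part of the job. Leave any red look-alike of the part that bears offcut_b_mid alone. Leave any turquoise look-alike of the part that bears offcut_a_mid alone.

How it is judged:
On the way, in this order (a step that is already met when the one before it is completed fails the run):
1. both offcuts lie in the scrap bin (x of offcut_a_mid in the frame of bin between -0.062 and 0.062 m and y of offcut_a_mid in the frame of bin between -0.062 and 0.062 m and height (world z) of each of offcut_a_mid, offcut_b_mid below 0.05 m and x of offcut_b_mid in the frame of bin between -0.062 and 0.062 m and y of offcut_b_mid in the frame of bin between -0.062 and 0.062 m), for 0.2 s.
2. the screw, turned backward past its thread start, has dropped in (value of joint screw below 0 rad and value of joint screw_down above 0.004 m), for 0.05 s.
3. the screw has been turned forward and is one turn down in the thread (value of joint screw_down above 0.0082 m), for 0.1 s.
At the end, for the whole second after the job is handed in: Both offcuts lie in the bin; the screw stands 8.2 to 11.8 mm down (one turn forward of the drop, about a third of a turn either way); the fingers grip the T-handle with more than 3 N through the last second (all of step 1 and value of joint screw_down between 0.0082 and 0.0118 m and contact force between the fingers and screw above 3 N); the arm keeps its last pose, push and grip.
It fails at once if the screw is turned forward past 3.4 rad while it still rides on top of the thread (not dropped) (value of joint screw above 3.4 rad and value of joint screw_down below 0.005 m).
It fails at once if the test block is shifted by more than 15 mm (distance of test_block from where it was at the start of the episode above 0.015 m).
It fails at once if the wash bottle is shifted by more than 30 mm or knocked over (distance of wash_bottle from where it was at the start of the episode above 0.03 m or angle between wash_bottle's own z axis and vertical above 0.5 rad).
It fails at once if the measuring cylinder is shifted by more than 30 mm or knocked over (distance of cylinder_25 from where it was at the start of the episode above 0.03 m or angle between cylinder_25's own z axis and vertical above 0.5 rad).
It also fails if it takes over 72 s, if anything falls off the work surface, if the arm or the gripper's body presses on something with over 40 N, if the wrist force passes 120 N, or if a joint passes its speed limit or range.

## Working session

There is one attempt and no reset: what is moved stays moved. The work goes in short steps, Python scripts to look and compute and a shell command to move; the robot and the scene stay as the last step left them, time stands still between calls to the robot, and variables do not carry over. Pictures are saved under pics/ and viewed, at most 10 in all, crops included, and the job is handed in when it is done.

```bash
ls; mkdir -p pics; cat > h.py <<'E'
import numpy as np, cv2
from workcell import env
def shot(n,fn=None):
    c=env.read_camera(n); 
    if fn: cv2.imwrite('pics/'+fn,cv2.cvtColor(c['color'],cv2.COLOR_RGB2BGR))
    return c
def ray(c,u,v,fish=False):
    K=c['intrinsics'];x=(u-K[0][2])/K[0][0];y=(v-K[1][2])/K[1][1]
    if fish:
        r=np.hypot(x,y);s=np.sin(r)/max(r,1e-9);d=np.array([x*s,-y*s,-np.cos(r)])
    else: d=np.array([x,-y,-1.])
    R=np.array(c['rotation']); 
    if R.shape!=(3,3): R=cv2.Rodrigues(R.astype(float))[0]
    d=R@d; return np.array(c['xyz']),d/np.linalg.norm(d)
def onz(c,u,v,z,fish=False):
    o,d=ray(c,u,v,fish); return o+d*(z-o[2])/d[2]
E
python3 - <<'E'
from h import *
np.set_printoptions(precision=4,suppress=True)
o=env.get_obs(); print(o,env.tips_ahead)
a=shot('top','top1.png');b=shot('side','side1.png');w=shot('wrist')
for c in(a,b,w):print(c['intrinsics'],c['xyz'],c['rotation'])
E
```

```text
pics
{'t': 0.0, 'joint_pos': array([ 1.0684,  0.4352,  0.0249,  1.5741, -0.0116,  1.134 , -0.0751]), 'qd': array([-0.0008,  0.0003,  0.0019, -0.0014,  0.0005,  0.0008, -0.0003]), 'effort': array([ -0.0005, -67.0479,   1.0252, -31.6207,   0.0156,   0.0124,
         0.    ]), 'ee_pos': array([ 0.243 , -0.5753,  0.2415]), 'tcp_rot': array([-3.0775, -0.6235,  0.0007]), 'ft_force': array([-0.2312, -0.4797,  0.0897]), 'moment': array([-0.0293,  0.0379, -0.021 ]), 'gripper_force': 0.0, 'finger_gap': 0.9972169413032163} 0.011
[[519.7669   0.     321.1316]
 [  0.     519.7669 204.5485]
 [  0.       0.       1.    ]] [ 0.499 -0.013  1.635] [ 0.0423 -0.0316 -1.557 ]
[[521.0046   0.     314.773 ]
 [  0.     521.0046 200.3329]
 [  0.       0.       1.    ]] [0.5643 0.9602 0.9815] [ 0.0056 -1.2649 -2.8724]
[[309.7069   0.     315.8888]
 [  0.     309.7069 198.6158]
 [  0.       0.       1.    ]] [ 0.3042 -0.5497  0.3732] [-0.2319  0.157  -1.1631]
```

View pics/top1.png

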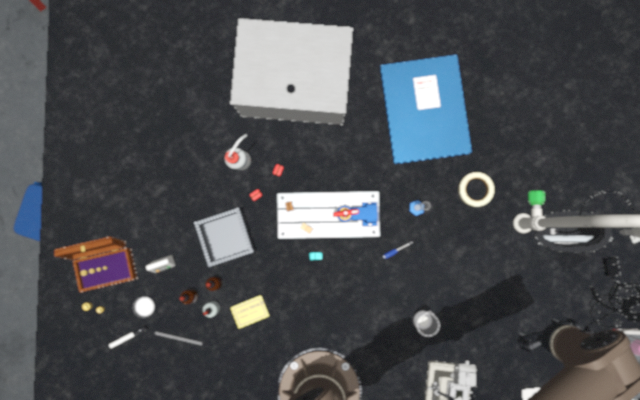

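View pics/side1.png

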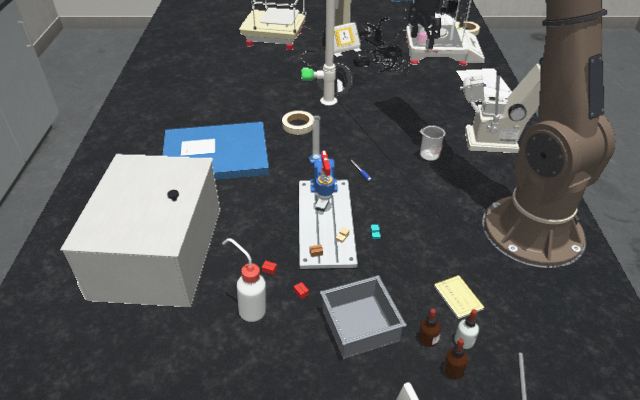

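Top view: bed at (277–381, 192–239), brown block (290,206), pale piece (307,229), red handle (346,213), bin (224,237), bottle (237,158), cylinder (419,208). Look-alikes are the red blocks (278,170) and (255,195) and the turquoise one (316,256), all off the bed. The brown and pale ones on the bed match the description. I'll confirm in one enlarged crop and measure.

```bash
cat > m.py <<'E'
from h import *
np.set_printoptions(precision=4,suppress=True)
a=shot('top');b=shot('side')
A=a['color'][165:275,190:400];B=b['color'][140:280,285:395]
A=cv2.resize(A,None,fx=3.8,fy=3.8,interpolation=cv2.INTER_CUBIC)
A=A[:, :798]
B=cv2.resize(B,None,fx=1.3,fy=1.3,interpolation=cv2.INTER_CUBIC)
im=np.zeros((600,800,3),np.uint8);im[:A.shape[0],:A.shape[1]]=A;im[418:,:143]=B[:182,:143]
cv2.imwrite('pics/crop1.png',cv2.cvtColor(im,cv2.COLOR_RGB2BGR))
def blobs(c,name,box,f,z):
    x0,x1,y0,y1=box;p=c['color'][y0:y1,x0:x1];hsv=cv2.cvtColor(p,cv2.COLOR_RGB2HSV).astype(int)
    m=f(hsv[...,0],hsv[...,1],hsv[...,2]).astype(np.uint8)
    n,l,s,ce=cv2.connectedComponentsWithStats(m)
    for i in range(1,n):
        if s[i,4]<6: continue
        u,v=ce[i]+[x0,y0]; q=np.argwhere(l==i)[:,::-1]+[x0,y0]
        r=cv2.minAreaRect(q.astype(np.float32)); 
        bx=np.array([onz(c,*t,z)[:2] for t in cv2.boxPoints(r)])
        d=np.diff(bx,axis=0)
        print(name,s[i,4],(round(u,1),round(v,1)),onz(c,u,v,z),'edges',[(round(np.hypot(*e)*1e3),round(np.degrees(np.arctan2(e[1],e[0])))) for e in d[:2]])
bed=(277,330,193,239)
blobs(a,'brown',bed,lambda h,s,v:(h<14)&(s>90)&(v>60),.038)
blobs(a,'pale',bed,lambda h,s,v:(h>=12)&(h<30)&(s>50)&(v>150),.036)
blobs(a,'bedT',(270,390,185,245),lambda h,s,v:(v>120)&(s<60),.02)
blobs(a,'red',(325,390,190,239),lambda h,s,v:((h<8)|(h>172))&(s>130)&(v>90),.181)
blobs(a,'blue',(325,390,190,239),lambda h,s,v:(h>100)&(h<125)&(s>130),.108)
blobs(a,'bin',(190,257,205,270),lambda h,s,v:(v>75)&(s<80),.065)
sb=(298,358,225,268)
blobs(b,'brown s',sb,lambda h,s,v:(h<14)&(s>90)&(v>60),.029)
blobs(b,'pale s',sb,lambda h,s,v:(h>=14)&(h<30)&(s>50)&(v>150),.029)
blobs(b,'red s',(305,345,145,185),lambda h,s,v:((h<8)|(h>172))&(s>130)&(v>90),.168)
E
python3 m.py
```

```text
pale 51 (np.float64(288.8), np.float64(206.1)) [0.5684 0.0979 0.036 ] edges [(18, -89), (25, -179)]
pale 41 (np.float64(306.6), np.float64(227.7)) [0.5026 0.0422 0.036 ] edges [(13, -44), (28, -134)]
bedT 4103 (np.float64(323.6), np.float64(214.7)) [ 0.5437 -0.0097  0.02  ] edges [(322, -88), (145, -178)]
bedT 19 (np.float64(355.0), np.float64(211.0)) [ 0.5565 -0.107   0.02  ] edges [(19, -89), (6, -179)]
bedT 9 (np.float64(345.1), np.float64(212.7)) [ 0.5509 -0.0763  0.02  ] edges [(7, -44), (9, -134)]
red 34 (np.float64(338.9), np.float64(213.4)) [ 0.5434 -0.0526  0.181 ] edges [(11, 1), (25, -89)]
red 13 (np.float64(348.8), np.float64(211.7)) [ 0.5486 -0.0802  0.181 ] edges [(8, -89), (14, -179)]
blue 315 (np.float64(366.8), np.float64(213.7)) [ 0.546  -0.1367  0.108 ] edges [(59, 1), (71, -89)]
bin 2449 (np.float64(223.1), np.float64(237.0)) [0.4711 0.2927 0.065 ] edges [(151, -70), (151, -160)]
brown s 91 (np.float64(316.0), np.float64(250.0)) [0.5667 0.1    0.029 ] edges [(30, -180), (26, 90)]
pale s 92 (np.float64(342.7), np.float64(233.9)) [0.4993 0.0453 0.029 ] edges [(46, -117), (25, 136)]
pale s 9 (np.float64(318.3), np.float64(245.2)) [0.5611 0.084  0.029 ] edges [(15, -180), (3, 90)]
red s 122 (np.float64(325.4), np.float64(164.0)) [ 0.5436 -0.0634  0.168 ] edges [(19, -174), (98, 91)]
```

View pics/crop1.png

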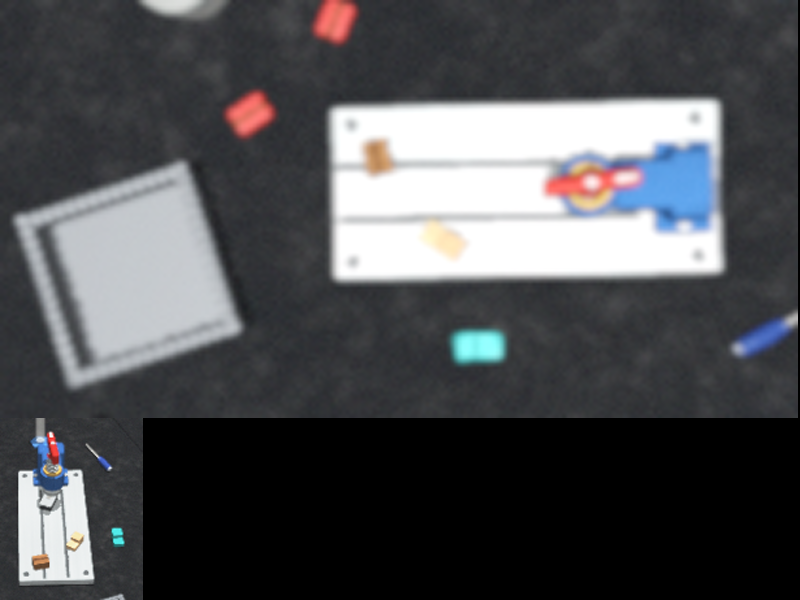

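The crop confirms it: brown block on the bed at (378,157) and stepped pale piece at (443,240). The red and turquoise twins lie off the bed. The handle bar runs from (547,188) to (640,178), nearly along world y. Moving over for a close wrist look.

```bash
python3 -m crank '0.3 0.8 0.6 0 0 -0.4; 0.9 2 1.2 0 0 -0.9; 1.5 3.2 1.7 0 0 -1.4; 2 4.4 2 0 0 -1.9; 2.5 5.6 2 0 0 -2.4; 3 6.8 2 0 0 -2.9; 3.5 8 2 0 0 -3.4; 4 9.1 2 0 0 -3.9; 4.5 10.2 2 0 0 -4.3; 5 11.2 2 0 0 -4.6' 85
python3 -m crank '0.5 1.2 0 0 0 0; 1 2.3 0 0 0 0; 1.5 3.4 0 0 0 0; 2 4.6 0 0 0 0; 2.5 5.8 0 0 0 0; 3 7 0 0 0 0; 3.5 8.2 0 0 0 0; 4 9.3 0 0 0 0; 4.5 10 0 0 0 0; 4.7 10.3 0 0 0 0'
python3 - <<'E'
from h import *
np.set_printoptions(precision=4,suppress=True)
w=shot('wrist','w1.png'); o=env.get_obs(); print(o['ee_pos'],o['tcp_rot'],o['t'],w['xyz'],w['rotation'],o['joint_pos'])
E
```

```text
t: 1.08
ee_pos: [0.3936, -0.2375, 0.3025]
tcp_rot: [3.141, -0.005, 0.001]
ft_force: [0.9, -0.5, 0.3]
finger_gap: 0.992
gripper_force: 0.0
t: 1.92
ee_pos: [0.5353, 0.0736, 0.3022]
tcp_rot: [-3.14, -0.005, -0.001]
ft_force: [0.2, 0.0, -0.2]
finger_gap: 0.992
gripper_force: 0.0
[0.5355 0.0736 0.302 ] [-3.1396 -0.0048 -0.0003] 1.9667 [0.6014 0.0737 0.4338] [-0.2055  0.2094 -1.5571] [ 0.0524  0.281  -0.3676  1.6662  0.1047  1.2133 -1.9065]
```

View pics/w1.png

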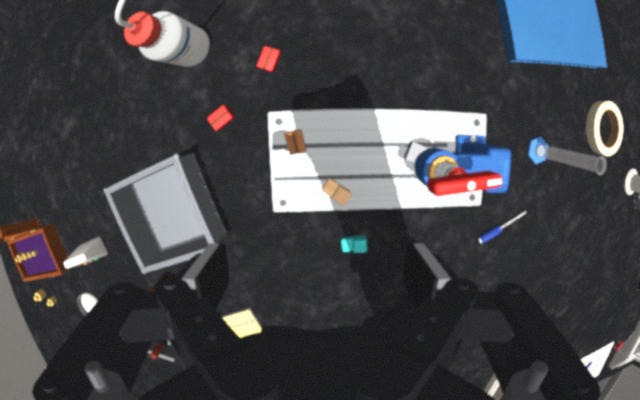

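Wrist view: brown block at (294,141), pale piece at (336,190) in shadow, bin (165,212), bottle (165,38), cylinder (565,155), handle (467,183). Measuring from here.

```bash
cat > mw.py <<'E'
from h import *
np.set_printoptions(precision=4,suppress=True)
def wblob(w,box,f,z,name,draw=None):
    x0,x1,y0,y1=box;p=w['color'][y0:y1,x0:x1];hsv=cv2.cvtColor(p,cv2.COLOR_RGB2HSV).astype(int)
    m=f(hsv[...,0],hsv[...,1],hsv[...,2]).astype(np.uint8)
    n,l,s,ce=cv2.connectedComponentsWithStats(m); 
    if n<2: print(name,'none');return
    i=1+s[1:,4].argmax()
    cs,_=cv2.findContours((l==i).astype(np.uint8),cv2.RETR_EXTERNAL,cv2.CHAIN_APPROX_NONE)
    c=cs[0][:,0]+[x0,y0]
    pts=np.array([onz(w,u,v,z,True)[:2] for u,v in c]).astype(np.float32)
    (cx,cy),(a,b),ang=cv2.minAreaRect(pts*1000)
    q=[onz(w,u,v,z,True)[:2] for v,u in np.argwhere(l==i)+[y0,x0]]
    bx=cv2.boxPoints(((cx,cy),(a,b),ang)); e=bx[1]-bx[0]; e2=bx[2]-bx[1]
    if np.hypot(*e2)>np.hypot(*e): e=e2
    print(name,s[i,4],'rect',round(cx,1),round(cy,1),'size',round(a,1),round(b,1),'long axis deg',round(np.degrees(np.arctan2(e[1],e[0]))%180,1),'centroid',np.mean(q,0)*1000)
    return pts
wood=lambda h,s,v:(h<30)&(s>75)&(v>50)
E
python3 - <<'E'
from mw import *
w=shot('wrist')
wblob(w,(275,315,120,165),wood,.036,'brown')
wblob(w,(318,358,170,212),wood,.034,'pale')
wblob(w,(100,230,145,275),lambda h,s,v:(v>60)&(s<60),.065,'bin')
im=cv2.resize(w['color'][115:220,265:370],None,fx=5.6,fy=5.6,interpolation=cv2.INTER_CUBIC)
cv2.imwrite('pics/crop2.png',cv2.cvtColor(im,cv2.COLOR_RGB2BGR))
E
```

```text
brown 358 rect 569.6 101.4 size 28.1 22.8 long axis deg 11.0 centroid [569.6486 101.582 ]
pale 383 rect 503.3 47.9 size 37.1 20.1 long axis deg 54.9 centroid [503.4238  47.2774]
bin 9992 rect 463.0 288.4 size 168.2 176.9 long axis deg 109.4 centroid [476.5721 281.9177]
```

View pics/crop2.png

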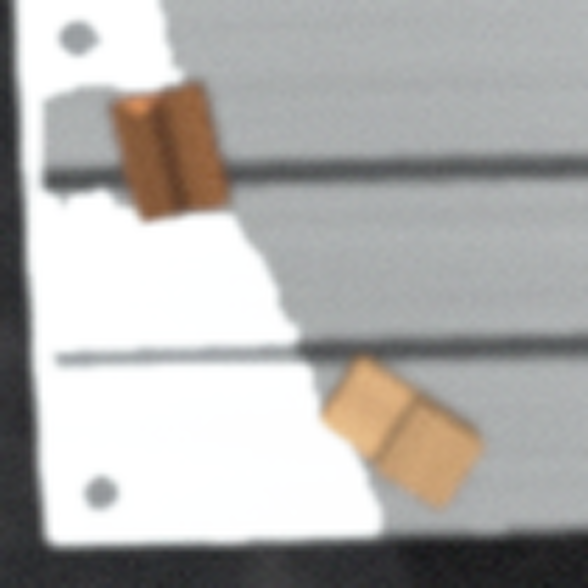

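Brown is at (569.6, 101.5) mm with its long axis at 11°. Pale is at (503.3, 47.8) with its long axis at 55°. Grasping brown.

```bash
python3 -m crank '0.4 0.3 -1 0 0 0.8; 0.8 0.6 -2 0 0 1.5; 1.14 0.93 -3.1 0 0 2.2; 1.14 0.93 -4.2 0 0 2.2; 1.14 0.93 -5.3 0 0 2.2; 1.14 0.93 -6.4 0 0 2.2; 1.14 0.93 -7.4 0 0 2.2; 1.14 0.93 -8.2 0 0 2.2; 1.14 0.93 -8.7 0 0 2.2; 1.14 0.93 -8.87 0 0 2.2' 60 40
python3 -m crank '0 0 0 0 0 0; 0 0 0 0 0 0; 0 0 0 0 0 0; 0 0 0 0 0 0; 0 0 0 0 0 0; 0 0 0 0 0 0; 0 0 0 0 0 0; 0 0 0 0 0 0; 0 0 0 0 0 0; 0 0 0 0 0 0' 10 40
python3 -c "
from h import *
print(env.get_obs()['joint_pos'].round(2))"
```

```text
t: 2.85
ee_pos: [0.5665, 0.0944, 0.0337]
tcp_rot: [3.126, 0.295, -0.007]
ft_force: [0.2, -0.5, -0.7]
finger_gap: 0.704
gripper_force: 0.0
t: 3.68
ee_pos: [0.5695, 0.097, 0.0378]
tcp_rot: [3.127, 0.298, 0.004]
ft_force: [-1.1, -1.3, 7.0]
finger_gap: 0.241
gripper_force: 40.2
[-0.03  0.63 -0.32  1.87  0.3   0.69 -1.91]
```

```bash
python3 -m crank '0 0 1 0 0 0; 0 0 2.2 0 0 0; -0.3 0.6 3.3 0 0 0; -0.8 1.6 4 0 0 0; -1.4 2.7 4 0 0 0; -2 3.8 4 0 0 0; -2.6 4.9 4 0 0 0; -3.1 5.9 4 0 0 0; -3.3 6.3 3.5 0 0 0; -3.3 6.4 2.6 0 0 0'
python3 -m crank '0 0 -0.6 0 0 0; 0 0 -1.1 0 0 0; 0 0 -1.4 0 0 0; 0 0 -1.4 0 0 0; 0 0 -1.4 0 0 0; 0 0 -1.4 0 0 0; 0 0 -1.4 0 0 0; 0 0 -1.4 0 0 0; 0 0 -1.4 0 0 0; 0 0 -1.4 0 0 0'
python3 -m crank '0 0 0 0 0 0; 0 0 0 0 0 0; 0 0 0 0 0 0; 0 0 0 0 0 0; 0 0 0 0 0 0; 0 0 0 0 0 0; 0 0 0.8 0 0 0; 0 0 2 0 0 0; 0 0 3.2 0 0 0; 0 0 4 0 0 0' 50
python3 -c "
from h import *
o=env.get_obs();print(o['joint_pos'].round(2))
w=shot('wrist','w2.png')"
```

```text
t: 4.52
ee_pos: [0.4688, 0.295, 0.1175]
tcp_rot: [-3.121, -0.307, -0.009]
ft_force: [0.9, -0.2, -0.0]
finger_gap: 0.246
gripper_force: 39.3
t: 5.35
ee_pos: [0.4697, 0.2892, 0.0726]
tcp_rot: [-3.127, -0.298, -0.001]
ft_force: [0.3, -0.6, 0.1]
finger_gap: 0.242
gripper_force: 39.3
t: 6.18
ee_pos: [0.4698, 0.2899, 0.1953]
tcp_rot: [-3.126, -0.299, -0.003]
ft_force: [0.4, 0.1, 0.0]
finger_gap: 0.586
gripper_force: 0.0
[-0.32  0.4  -0.44  1.79  0.2   0.99 -2.22]
```

View pics/w2.png

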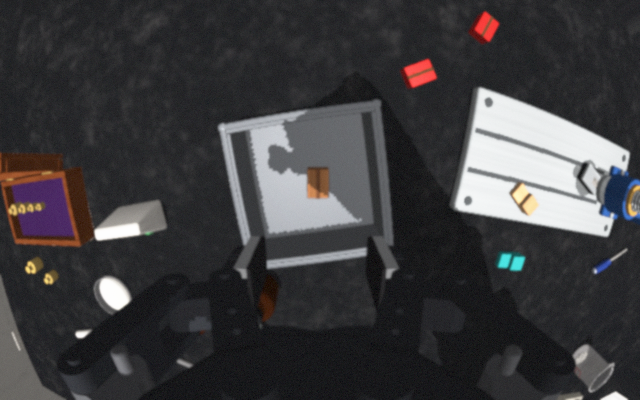

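Brown lies in the middle of the bin (318,183). Next the pale offcut.

```bash
python3 -m crank '0.1 -0.7 0 0 0 1; 0.3 -1.8 0 0 0 2.2; 0.5 -3 0 0 0 3.4; 0.7 -4.2 0 0 0 4.6; 0.9 -5.4 0 0 0 5.8; 1 -6.5 0 0 0 7; 1.13 -7.5 -0.3 0 0 8; 1.13 -8.07 -1 0 0 8.8; 1.13 -8.07 -1.8 0 0 8.8; 1.13 -8.07 -2.4 0 0 8.8' 55
python3 -m crank '0 0 -0.3 0 0 0; 0 0 -0.9 0 0 0; 0 0 -1.5 0 0 0; 0 0 -2.1 0 0 0; 0 0 -2.5 0 0 0; 0 0 -2.75 0 0 0; 0 0 -2.85 0 0 0; 0 0 -2.85 0 0 0; 0 0 -2.85 0 0 0; 0 0 -2.85 0 0 0'
python3 -m crank '0 0 0 0 0 0; 0 0 0 0 0 0; 0 0 0 0 0 0; 0 0 0 0 0 0; 0 0 0 0 0 0; 0 0 0 0 0 0; 0 0 0 0 0 0; 0 0 0 0 0 0; 0 0 0 0 0 0; 0 0 0 0 0 0' 8 40
python3 -c "
from h import *
o=env.get_obs();print(o['joint_pos'].round(2))"
```

```text
t: 7.07
ee_pos: [0.503, 0.0448, 0.1186]
tcp_rot: [2.79, 1.444, -0.001]
ft_force: [-0.4, 0.1, -0.3]
finger_gap: 0.649
gripper_force: 0.0
t: 7.9
ee_pos: [0.5039, 0.0472, 0.0355]
tcp_rot: [2.787, 1.448, 0.002]
ft_force: [1.3, 0.1, -0.3]
finger_gap: 0.644
gripper_force: 0.0
t: 8.73
ee_pos: [0.5037, 0.047, 0.0353]
tcp_rot: [2.787, 1.448, 0.001]
ft_force: [-1.6, -0.4, 5.6]
finger_gap: 0.22
gripper_force: 39.3
[ 0.13  0.57 -0.44  2.04  0.41  0.62 -1.2 ]
```

```bash
python3 -m crank '0 0 1 0 0 0; 0 0.1 2.2 0 0 0; -0.1 0.5 3.4 0 0 0; -0.3 1.5 4 0 0 0; -0.5 2.7 4 0 0 0; -0.7 3.9 4 0 0 0; -0.9 5.1 4 0 0 0; -1.1 6.3 4 0 0 0; -1.3 7.4 4 0 0 0; -1.4 8.2 4 0 0 0'
python3 -m crank '0 0 -0.3 0 0 0; 0 0 -0.9 0 0 0; 0 0 -1.5 0 0 0; 0 0 -2.1 0 0 0; 0 0 -2.6 0 0 0; 0 0 -2.7 0 0 0; 0 0 -2.7 0 0 0; 0 0 -2.7 0 0 0; 0 0 -2.7 0 0 0; 0 0 -2.7 0 0 0'
python3 -m crank '0 0 0 0 0 0; 0 0 0 0 0 0; 0 0 0 0 0 0; 0 0 0 0 0 0; 0 0 0 0 0 0; 0 0 0 0 0 0; 0 0 0.8 0 0 0; 0 0 2 0 0 0; 0 0 3.2 0 0 0; 0 0 4.4 0 0 0' 45
python3 - <<'E'
from mw import *
o=env.get_obs();print(o['joint_pos'].round(2),o['ee_pos'],o['tcp_rot'])
w=shot('wrist','w3.png')
E
```

```text
t: 9.57
ee_pos: [0.4599, 0.2965, 0.1551]
tcp_rot: [-2.785, -1.451, -0.001]
ft_force: [1.0, 0.2, 0.1]
finger_gap: 0.219
gripper_force: 39.4
t: 10.4
ee_pos: [0.4619, 0.2934, 0.0747]
tcp_rot: [-2.788, -1.448, -0.003]
ft_force: [-0.7, 0.4, -0.9]
finger_gap: 0.221
gripper_force: 39.4
t: 11.23
ee_pos: [0.4608, 0.2929, 0.2071]
tcp_rot: [-2.787, -1.449, 0.001]
ft_force: [0.9, 0.4, -0.2]
finger_gap: 0.526
gripper_force: 0.0
[-0.22  0.41 -0.6   1.78  0.26  1.04 -1.53] [0.4608 0.2929 0.2071] [-2.7873 -1.4487  0.0015]
```

View pics/w3.png

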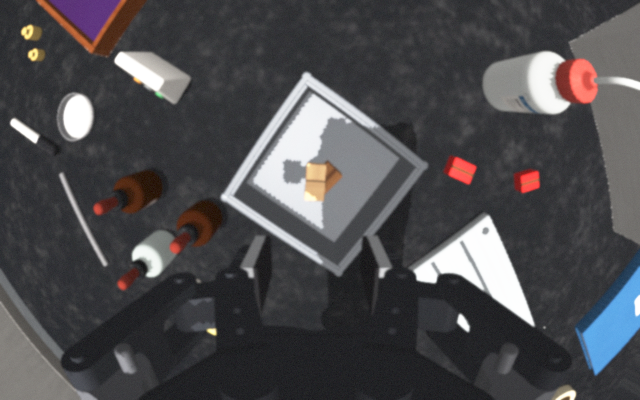

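The pale offcut rests on the brown one in the middle of the bin (320,180), so both are in. Next, hover over the T-handle and measure it.

```bash
python3 -m crank '0.2 -0.6 0.8 0 0 0.8; 0.5 -1.8 1.6 0 0 2; 0.8 -3.1 2.2 0 0 3.2; 1.1 -4.4 2.4 0 0 4.4; 1.4 -5.7 2.4 0 0 5.6; 1.7 -7 2.4 0 0 6.8; 2 -8.3 2.4 0 0 7.6; 2.3 -9.6 2.4 0 0 8.2; 2.6 -10.9 2.4 0 0 8.2; 2.8 -11.8 2.4 0 0 8.2' 45
python3 -m crank '0 -0.3 0 0 0 0; 0 -0.4 0 0 0 0; 0 -0.4 0 0 0 0; 0 -0.4 0 0 0 0; 0 -0.4 0 0 0 0; 0 -0.4 0 0 0 0; 0 -0.4 0 0 0 0; 0 -0.4 0 0 0 0; 0 -0.4 0 0 0 0; 0 -0.4 0 0 0 0'
python3 - <<'E'
from mw import *
o=env.get_obs();print(o['joint_pos'].round(2),o['ee_pos'],o['tcp_rot'])
w=shot('wrist');s=shot('side');t=shot('top')
W=cv2.resize(w['color'],(640,400));S=cv2.resize(s['color'][135:215,290:360],None,fx=2.2,fy=2.2,interpolation=cv2.INTER_CUBIC);T=cv2.resize(t['color'][190:240,320:385],None,fx=2.2,fy=2.2,interpolation=cv2.INTER_CUBIC)
im=np.zeros((576,640,3),np.uint8);im[:400]=W;im[400:576,:154]=S;im[400:510,200:343]=T
cv2.imwrite('pics/h1.png',cv2.cvtColor(im,cv2.COLOR_RGB2BGR))
for c in(w,s):print(repr(c['xyz']),repr(c['rotation']))
E
```

```text
t: 12.12
ee_pos: [0.5456, -0.0657, 0.2774]
tcp_rot: [2.108, 2.329, -0.002]
ft_force: [-0.1, -0.4, -0.5]
finger_gap: 0.522
gripper_force: 0.0
t: 12.95
ee_pos: [0.5454, -0.0727, 0.2777]
tcp_rot: [2.104, 2.333, 0.0]
ft_force: [-0.2, 0.1, 0.6]
finger_gap: 0.526
gripper_force: 0.0
[ 0.52  0.36 -0.64  1.67  0.23  1.19 -0.08] [ 0.5454 -0.0727  0.2777] [2.1038 2.3331 0.    ]
array([ 0.5387, -0.0069,  0.4093]) array([-0.263 , -0.0134,  0.1032])
array([0.5643, 0.9602, 0.9815]) array([ 0.0056, -1.2649, -2.8724])
```

View pics/h1.png

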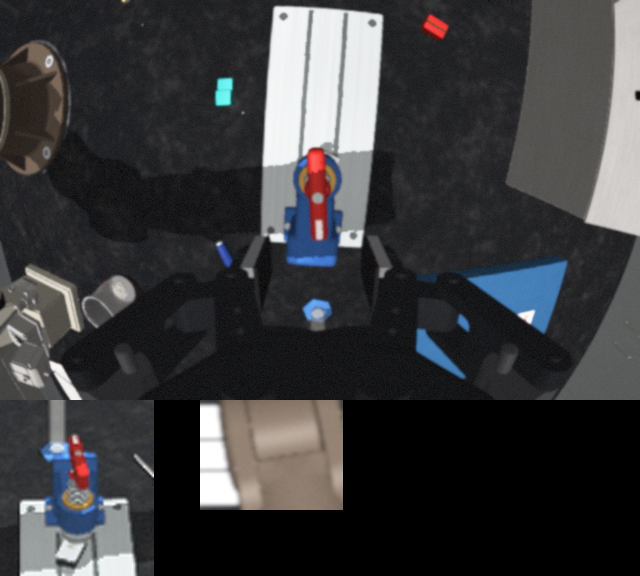

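The red bar runs from (316,148) to the white-marked end at (319,240), with the grey screw centre at (318,198). The side crop shows the handle free of anything around it.

```bash
python3 - <<'E'
from mw import *
w=shot('wrist');s=shot('side')
red=lambda h,s,v:((h<8)|(h>172))&(s>110)&(v>60)
for z in(.177,.181,.185): wblob(w,(295,345,140,250),red,z,'bar z%.3f'%z)
print('centre dot',onz(w,318,198,.181,True))
x0,y0=295,140
for n,c,(x0,x1,y0,y1) in(('w',w,(295,345,140,250)),('s',s,(310,345,145,185))):
    h=cv2.cvtColor(c['color'][y0:y1,x0:x1],cv2.COLOR_RGB2HSV).astype(int)
    m=red(h[...,0],h[...,1],h[...,2]); q=np.argwhere(m)[:,::-1]+[x0,y0]
    for v in range(q[:,1].min(),q[:,1].max()+1,3 if n=='s' else 6):
        r=q[q[:,1]==v,0]; 
        if len(r): print(n,v,r.min(),r.max(),end=' | ')
    print()
# grey centre dot in wrist, fine
g=w['color'][190:206,308:330].astype(int); m=(g.max(2)-g.min(2)<45)&(g.max(2)>90); q=np.argwhere(m); print('dot',q.mean(0)[::-1]+[308,190],len(q))
for z in(.17,.181,.19):
    print(z,onz(w,*(q.mean(0)[::-1]+[308,190]),z,True))
E
```

```text
bar z0.177 1326 rect 546.2 -66.2 size 19.9 72.8 long axis deg 104.4 centroid [545.0227 -60.3388]
bar z0.181 1326 rect 546.0 -65.2 size 19.5 71.6 long axis deg 104.4 centroid [544.915  -59.4226]
bar z0.185 1326 rect 545.9 -64.2 size 19.2 70.3 long axis deg 104.4 centroid [544.8073 -58.5064]
centre dot [ 0.5466 -0.0677  0.181 ]
w 148 313 320 | w 154 307 324 | w 160 308 324 | w 166 307 324 | w 172 308 325 | w 178 308 325 | w 184 305 329 | w 190 305 329 | w 196 308 326 | w 202 310 325 | w 208 310 325 | w 214 311 325 | w 220 311 326 | w 226 311 326 | w 232 312 326 | w 238 314 324 | 
s 151 321 321 | s 154 322 326 | s 157 322 327 | s 160 323 327 | s 163 323 328 | s 166 323 329 | s 169 322 329 | s 172 325 329 | s 175 326 328 | 
dot [317.4074 198.0833] 108
0.17 [ 0.5465 -0.0707  0.17  ]
0.181 [ 0.5462 -0.0678  0.181 ]
0.19 [ 0.5459 -0.0654  0.19  ]
```

```bash
python3 - <<'E'
from mw import *
w=shot('wrist')
a=onz(w,315.8,160,.181,True);b=onz(w,319,232,.181,True);print(a,b,np.degrees(np.arctan2(*(a-b)[[1,0]])))
o=env.get_obs();R=cv2.Rodrigues(o['tcp_rot'])[0];print('closing',np.degrees(np.arctan2(R[1,1],R[0,1])))
# boss ring (brass) check: centre on axis at z=.117
h=cv2.cvtColor(w['color'][150:215,290:350],cv2.COLOR_RGB2HSV).astype(int)
m=((h[...,0]>12)&(h[...,0]<30)&(h[...,1]>80)&(h[...,2]>90)); q=np.argwhere(m)[:,::-1]+[290,150]
print(len(q),q.min(0),q.max(0)); P=np.array([onz(w,u,v,.117,True) for u,v in q]);print(P.min(0),P.max(0))
m=((h[...,0]>100)&(h[...,0]<125)&(h[...,1]>120)); q=np.argwhere(m)[:,::-1]+[290,150];q=q[q[:,1]<180]
P=np.array([onz(w,u,v,.114,True) for u,v in q]);print('boss',P.min(0),P.max(0))
E
```

```text
[ 0.5419 -0.0388  0.181 ] [ 0.5503 -0.0953  0.181 ] 98.45656239340222
closing 5.896140590708155
254 [299 165] [335 190]
[ 0.5283 -0.0783  0.117 ] [ 0.5636 -0.0513  0.117 ]
boss [ 0.5233 -0.0688  0.114 ] [ 0.5682 -0.0431  0.114 ]
```

Axis is at about (0.546, -0.069) and the bar lies at 98.5°. Descending astride the bar, then closing to 18 mm.

```bash
python3 -m crank '0 0.1 -0.5 0 0 0.5; 0 0.12 -1.3 0 0 0.5; 0 0.12 -2.1 0 0 0.5; 0 0.12 -2.8 0 0 0.5; 0 0.12 -3.2 0 0 0.5; 0 0.12 -3.4 0 0 0.5; 0 0.12 -3.55 0 0 0.5; 0 0.12 -3.55 0 0 0.5; 0 0.12 -3.55 0 0 0.5; 0 0.12 -3.55 0 0 0.5' 40 20
python3 -m crank '0 0 0 0 0 0; 0 0 0 0 0 0; 0 0 0 0 0 0; 0 0 0 0 0 0; 0 0 0 0 0 0; 0 0 0 0 0 0; 0 0 0 0 0 0; 0 0 0 0 0 0; 0 0 0 0 0 0; 0 0 0 0 0 0' 18 20
```

```text
t: 14.08
ee_pos: [0.5461, -0.0693, 0.1723]
tcp_rot: [2.052, 2.377, 0.002]
ft_force: [0.4, -0.3, 0.2]
finger_gap: 0.47
gripper_force: 0.0
t: 14.92
ee_pos: [0.5454, -0.0693, 0.1712]
tcp_rot: [2.053, 2.378, 0.0]
ft_force: [-0.6, 0.7, 0.3]
finger_gap: 0.209
gripper_force: 0.0
```

```bash
cat > tr.py <<'E'
from mw import *
import sys
w=shot('wrist');s=shot('side');c=w['color']
def red(p):
    h=cv2.cvtColor(p,cv2.COLOR_RGB2HSV).astype(int);return ((h[...,0]<8)|(h[...,0]>172))&(h[...,1]>110)&(h[...,2]>40)
m=red(c[130:300,280:360]).astype(np.uint8);n,l,st,ce=cv2.connectedComponentsWithStats(m);i=1+st[1:,4].argmax();x,y,wd,hh,a=st[i]
q=np.argwhere(l==i)[:,::-1]+[280,130]
top=q[:,1].min();
cx=lambda v:(q[q[:,1]==v,0].min()+q[q[:,1]==v,0].max())/2
ang=np.degrees(np.arctan2(cx(top+80)-cx(top+12),68)) if hh>95 else np.degrees(np.arctan2(cx(top+hh-12)-cx(top+12),hh-24))
g=c[130:300,280:360].astype(int);mm=((g.max(2)-g.min(2)<50)&(g.max(2)>80));
n2,l2,s2,c2=cv2.connectedComponentsWithStats(mm.astype(np.uint8))
inside=[(tuple((c2[k]+[280,130]).round(1)),int(s2[k,4])) for k in range(1,n2) if 15<s2[k,4]<500 and 300<c2[k][0]+280<335]
r=red(s['color'][140:195,305:350]);sq=np.argwhere(r)
o=env.get_obs()
print('wrist rows',top,top+hh,'area',a,'bar-vs-tool deg %.1f'%ang,'grey',inside,'| side n,vmin,vmax,cen',len(sq),sq[:,0].min()+140,sq[:,0].max()+140,(sq.mean(0)+[140,305]).round(1),'| t %.2f'%o['t'],'q7 %.2f'%o['joint_pos'][6])
if len(sys.argv)>1: cv2.imwrite('pics/'+sys.argv[1],cv2.cvtColor(c,cv2.COLOR_RGB2BGR))
E
python3 tr.py
python3 -m crank '0 0 0 0 0 1; 0 0 0 0 0 2.2; 0 0 0 0 0 3.4; 0 0 0 0 0 4.6; 0 0 0 0 0 5.8; 0 0 0 0 0 6; 0 0 0 0 0 6; 0 0 0 0 0 6; 0 0 0 0 0 6; 0 0 0 0 0 6'
python3 tr.py
```

```text
wrist rows 176 300 area 3547 bar-vs-tool deg 0.4 grey [((np.float64(302.2), np.float64(273.9)), 53), ((np.float64(317.7), np.float64(267.3)), 262), ((np.float64(332.8), np.float64(284.0)), 26)] | side n,vmin,vmax,cen 125 152 175 [164.9 325.8] | t 15.02 q7 -0.12
t: 15.85
ee_pos: [0.5459, -0.0693, 0.1716]
tcp_rot: [1.369, 2.826, 0.001]
ft_force: [4.0, -0.6, 1.2]
finger_gap: 0.206
gripper_force: 1.9
wrist rows 177 300 area 3697 bar-vs-tool deg -6.7 grey [((np.float64(318.1), np.float64(267.9)), 262), ((np.float64(332.5), np.float64(270.8)), 17)] | side n,vmin,vmax,cen 115 159 174 [167.2 329.3] | t 15.95 q7 0.33
```

```bash
python3 -m crank '0 0 0 0 0 1; 0 0 0 0 0 2.2; 0 0 0 0 0 3.4; 0 0 0 0 0 4.6; 0 0 0 0 0 5.8; 0 0 0 0 0 6; 0 0 0 0 0 6; 0 0 0 0 0 6; 0 0 0 0 0 6; 0 0 0 0 0 6'
python3 tr.py
python3 -m crank '0 0 0 0 0 1; 0 0 0 0 0 2; 0 0 0 0 0 3; 0 0 0 0 0 4; 0 0 0 0 0 4; 0 0 0 0 0 4; 0 0 0 0 0 4; 0 0 0 0 0 4; 0 0 0 0 0 4; 0 0 0 0 0 4'
python3 tr.py h2.png
```

```text
t: 16.78
ee_pos: [0.5452, -0.0688, 0.1713]
tcp_rot: [-0.59, -3.085, -0.001]
ft_force: [2.0, 4.7, 2.3]
finger_gap: 0.214
gripper_force: 2.5
wrist rows 180 300 area 3638 bar-vs-tool deg -5.0 grey [((np.float64(300.4), np.float64(260.6)), 71), ((np.float64(318.7), np.float64(271.4)), 250)] | side n,vmin,vmax,cen 171 156 171 [164.1 328.1] | t 16.88 q7 0.78
t: 17.72
ee_pos: [0.5451, -0.0692, 0.1712]
tcp_rot: [-0.044, -3.141, 0.0]
ft_force: [1.4, 4.9, 2.8]
finger_gap: 0.213
gripper_force: 2.4
wrist rows 181 300 area 3586 bar-vs-tool deg -4.2 grey [((np.float64(319.1), np.float64(272.8)), 254)] | side n,vmin,vmax,cen 194 158 170 [163.2 326.5] | t 17.82 q7 1.08
```

```bash
python3 -m crank '0 0 0.05 0 0 1; 0 0 0.05 0 0 2; 0 0 0.05 0 0 3; 0 0 0.05 0 0 4; 0 0 0.05 0 0 4; 0 0 0.05 0 0 4; 0 0 0.05 0 0 4; 0 0 0.05 0 0 4; 0 0 0.05 0 0 4; 0 0 0.05 0 0 4'
python3 tr.py
```

```text
t: 18.65
ee_pos: [0.545, -0.0698, 0.1725]
tcp_rot: [0.501, -3.101, 0.001]
ft_force: [-0.5, 0.9, -0.6]
finger_gap: 0.212
gripper_force: 0.5
wrist rows 180 300 area 3448 bar-vs-tool deg -2.1 grey [((np.float64(302.6), np.float64(221.5)), 138), ((np.float64(319.5), np.float64(268.3)), 237)] | side n,vmin,vmax,cen 215 157 172 [165.1 324.9] | t 18.75 q7 1.38
```

View pics/h2.png

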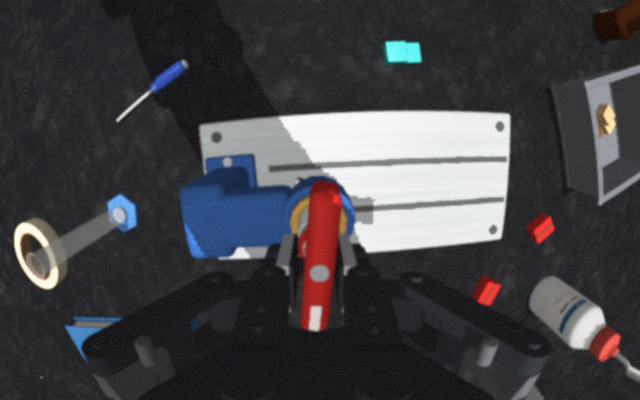

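View h2: the handle is straddled, grey screw centre at (319,272) and white mark at (315,317). Since then the dot has fallen to row 268 and the force has gone, so it has probably dropped. I'll open slightly to be sure it isn't hanging on the pads.

```bash
python3 -m crank '0 0 0 0 0 0; 0 0 0 0 0 0; 0 0 0 0 0 0; 0 0 0 0 0 0; 0 0 0 0 0 0; 0 0 0 0 0 0; 0 0 0 0 0 0; 0 0 0 0 0 0; 0 0 0 0 0 0; 0 0 0 0 0 0' 24
python3 tr.py h3.png
python3 - <<'E'
from h import *
s=shot('side')
im=cv2.resize(s['color'][130:220,285:365],None,fx=6.5,fy=6.5,interpolation=cv2.INTER_CUBIC)
cv2.imwrite('pics/s3.png',cv2.cvtColor(im,cv2.COLOR_RGB2BGR))
E
```

```text
t: 19.58
ee_pos: [0.5454, -0.0693, 0.1727]
tcp_rot: [0.502, -3.101, -0.0]
ft_force: [0.7, 0.2, -0.2]
finger_gap: 0.278
gripper_force: 0.0
wrist rows 179 300 area 3483 bar-vs-tool deg -2.9 grey [((np.float64(301.7), np.float64(221.0)), 126), ((np.float64(318.8), np.float64(266.9)), 237)] | side n,vmin,vmax,cen 200 157 172 [165.1 324.6] | t 19.68 q7 1.38
```

View pics/s3.png

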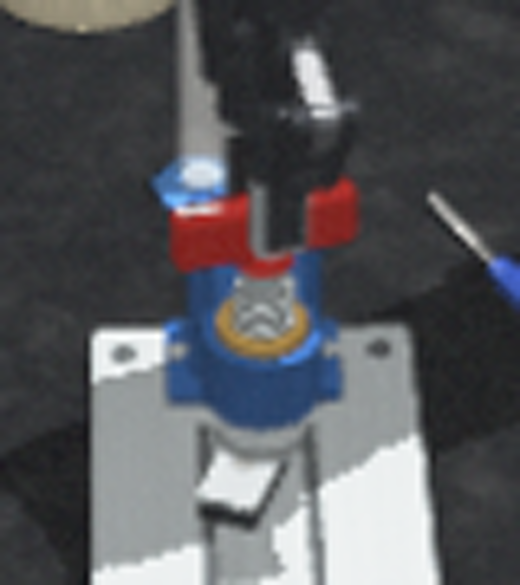

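No viewing budget is left, so I continue on numbers: solving the dot's height from its pixel ray and the known axis, for the poses so far.

```bash
cat > zz.py <<'E'
from h import *
w=shot('wrist');o=env.get_obs()
T=cv2.Rodrigues(o['tcp_rot'])[0];C=np.array(w['rotation']);C=C if C.shape==(3,3) else cv2.Rodrigues(C)[0]
Rr=T.T@C; pr=T.T@(w['xyz']-o['ee_pos']); K=w['intrinsics']
def z(p,rv,u,v,ax=(.546,-.069)):
    T=cv2.Rodrigues(np.array(rv,float))[0]
    c=dict(intrinsics=K,xyz=T@pr+p,rotation=T@Rr)
    O,d=ray(c,u,v,True); n=T[:,0].copy(); n[2]=0; n/=np.linalg.norm(n) # along camera direction
    k=((np.array(ax)-O[:2])@n[:2])/(d@n); Q=O+k*d; return np.round(np.append(Q[2]*1e3,(Q[:2]-ax)@[-n[1],n[0]]*1e3),1)
if __name__=='__main__':
  L=[([.5454,-.0693,.1712],[2.053,2.378,0],317.7,267.3),([.5459,-.0693,.1716],[1.369,2.826,.001],318.1,267.9),([.5452,-.0688,.1713],[-.59,-3.085,-.001],318.7,271.4),([.5451,-.0692,.1712],[-.044,-3.141,0],319.1,272.8),([.545,-.0698,.1725],[.501,-3.101,.001],319.5,268.3),([.5454,-.0693,.1727],[.502,-3.101,0],318.8,266.9)]
  for ax in((.546,-.069),(.545,-.069),(.546,-.071),(.546,-.067)):
    print(ax,[z(*l,ax=ax).tolist() for l in L])
E
python3 zz.py
```

```text
(0.546, -0.069) [[178.7, -0.5], [179.6, -1.0], [180.8, -1.4], [181.9, -1.5], [178.3, -1.5], [178.2, -1.5]]
(0.545, -0.069) [[179.0, -1.4], [180.8, -1.8], [182.5, -1.8], [183.7, -1.5], [180.1, -1.1], [180.0, -1.2]]
(0.546, -0.071) [[175.0, -0.8], [176.6, -2.3], [179.5, -3.3], [181.8, -3.5], [179.5, -3.4], [179.4, -3.4]]
(0.546, -0.067) [[182.4, -0.1], [182.5, 0.3], [182.2, 0.5], [182.0, 0.5], [177.1, 0.4], [177.0, 0.4]]
```

With the axis at y ≈ -0.068, the height goes 180.5 → 182 mm while turning back, then 177.7 mm. That is a clear 4–5 mm drop after about 95° of bar travel. Now turning forward half a turn, with the fingers loose and following the handle down.

```bash
python3 -m crank '0 0.03 -0.1 0 0 0; 0 0.03 -0.16 0 0 0; 0 0.03 -0.16 0 0 0; 0 0.03 -0.16 0 0 0; 0 0.03 -0.16 0 0 0; 0 0.03 -0.16 0 0 -1; 0 0.03 -0.16 0 0 -2.2; 0 0.03 -0.16 0 0 -3.4; 0 0.03 -0.16 0 0 -4.6; 0 0.03 -0.17 0 0 -5.8' 17 20
python3 -m crank '0 0 0 0 0 -1.2; 0 0 0 0 0 -2.4; 0 0 0 0 0 -3.6; 0 0 -0.01 0 0 -4.8; 0 0 -0.01 0 0 -6; 0 0 -0.02 0 0 -7.2; 0 0 -0.02 0 0 -8.4; 0 0 -0.02 0 0 -9.6; 0 0 -0.03 0 0 -10.8; 0 0 -0.03 0 0 -12'
python3 tr.py; python3 -c "
from zz import *
print(z(o['ee_pos'],o['tcp_rot'],318,270))"
```

```text
t: 20.62
ee_pos: [0.545, -0.0678, 0.1676]
tcp_rot: [-0.297, -3.127, -0.001]
ft_force: [-1.4, 1.9, -0.0]
finger_gap: 0.198
gripper_force: 1.4
t: 21.45
ee_pos: [0.5457, -0.0674, 0.167]
tcp_rot: [1.821, 2.56, 0.002]
ft_force: [-0.1, 2.2, -0.7]
finger_gap: 0.198
gripper_force: 1.3
wrist rows 180 300 area 3530 bar-vs-tool deg 7.5 grey [((np.float64(316.1), np.float64(270.6)), 256), ((np.float64(303.4), np.float64(281.6)), 45)] | side n,vmin,vmax,cen 135 156 176 [167.9 327.9] | t 21.55 q7 0.04
[173.5  -1.3]
```

```bash
python3 -m crank '0 0 0 0 0 -1.2; 0 0 0 0 0 -2.4; 0 0 -0.01 0 0 -3.6; 0 0 -0.01 0 0 -4.8; 0 0 -0.02 0 0 -6; 0 0 -0.02 0 0 -7.2; 0 0 -0.02 0 0 -8.4; 0 0 -0.03 0 0 -9.6; 0 0 -0.03 0 0 -10.8; 0 0 -0.03 0 0 -12'
python3 -m crank '0 0 0 0 0 -1.2; 0 0 0 0 0 -2.4; 0 0 -0.01 0 0 -3.6; 0 0 -0.01 0 0 -4.8; 0 0 -0.02 0 0 -6; 0 0 -0.02 0 0 -7.2; 0 0 -0.02 0 0 -8.4; 0 0 -0.02 0 0 -9; 0 0 -0.02 0 0 -9; 0 0 -0.02 0 0 -9'
python3 tr.py
```

```text
t: 22.43
ee_pos: [0.5458, -0.068, 0.166]
tcp_rot: [-2.854, -1.312, -0.001]
ft_force: [1.9, 2.0, 0.5]
finger_gap: 0.198
gripper_force: 1.7
t: 23.27
ee_pos: [0.5454, -0.0681, 0.1652]
tcp_rot: [-3.139, -0.128, 0.0]
ft_force: [-0.7, 1.6, 0.8]
finger_gap: 0.203
gripper_force: 0.9
wrist rows 179 300 area 3694 bar-vs-tool deg 7.1 grey [((np.float64(315.1), np.float64(269.2)), 255)] | side n,vmin,vmax,cen 190 160 173 [165.9 324. ] | t 23.37 q7 -1.57
```

About half a turn forward (≈7.4 mm). Regrip: open, lift, turn the tool back half a turn plus 7° to match the bar, then descend.

```bash
python3 -m crank '0 0 0 0 0 0; 0 0 0 0 0 0; 0 0 0 0 0 0; 0 0 0.5 0 0 0; 0 0 1 0 0 0; 0 0 1.4 0 0 0; 0 0 1.4 0 0 1.3; 0 0 1.4 0 0 2.6; 0 0 1.4 0 0 3.9; 0 0 1.4 0 0 5.2' 40
python3 -m crank '0 0 0 0 0 1.4; 0 0 0 0 0 2.8; 0 0 0 0 0 4.2; 0 0 0 0 0 5.6; 0 0 0 0 0 7; 0 0 0 0 0 8.4; 0 0 0 0 0 9.8; 0 0 0 0 0 11.2; 0 0 0 0 0 12.6; 0 0 0 0 0 14'
python3 -m crank '0 0 0 0 0 1.4; 0 0 0 0 0 2.8; 0 0 0 0 0 4.2; 0 0 0 0 0 5.6; 0 0 0 0 0 7; 0 0 0 0 0 8.4; 0 0 0 0 0 9.8; 0 0 0 0 0 11.2; 0 0 0 0 0 12.6; 0 0 0 0 0 14'
python3 -m crank '0 0 0 0 0 1.4; 0 0 0 0 0 2.8; 0 0 0 0 0 4.1; 0 0 0 0 0 4.1; 0 0 0 0 0 4.1; 0 0 0 0 0 4.1; 0 0 0 0 0 4.1; 0 0 0 0 0 4.1; 0 0 0 0 0 4.1; 0 0 0 0 0 4.1'
python3 - <<'E'
from mw import *
o=env.get_obs();R=cv2.Rodrigues(o['tcp_rot'])[0];cl=np.degrees(np.arctan2(R[1,1],R[0,1]));print(o['ee_pos'],'closing',cl,o['joint_pos'].round(2))
w=shot('wrist');c=w['color']
h=cv2.cvtColor(c,cv2.COLOR_RGB2HSV).astype(int);m=(((h[...,0]<8)|(h[...,0]>172))&(h[...,1]>110)&(h[...,2]>40))[120:330,270:370].astype(np.uint8)
n,l,s,ce=cv2.connectedComponentsWithStats(m)
i=1+s[1:,4].argmax();print(s[i],ce[i]+[270,120]);q=np.argwhere(l==i)[:,::-1]+[270,120]
C={v:(q[q[:,1]==v,0].min(),q[q[:,1]==v,0].max()) for v in range(q[:,1].min()+6,q[:,1].max()-5,8)};print(C)
k=list(C);P=[onz(w,sum(C[v])/2,v,.175,True) for v in(k[0],k[-1])];d=P[0]-P[1];print(P,'bar',np.degrees(np.arctan2(d[1],d[0])))
E
```

```text
t: 24.2
ee_pos: [0.5452, -0.0688, 0.2073]
tcp_rot: [3.029, 0.833, -0.0]
ft_force: [-0.4, 0.3, 0.3]
finger_gap: 0.464
gripper_force: 0.0
t: 25.03
ee_pos: [0.5452, -0.0689, 0.2071]
tcp_rot: [-2.003, -2.42, 0.001]
ft_force: [-0.0, -0.2, -0.8]
finger_gap: 0.47
gripper_force: 0.0
t: 25.87
ee_pos: [0.5452, -0.0689, 0.2071]
tcp_rot: [-0.253, -3.131, 0.001]
ft_force: [0.4, 1.3, -0.5]
finger_gap: 0.471
gripper_force: 0.0
t: 26.7
ee_pos: [0.5454, -0.0684, 0.2073]
tcp_rot: [-0.298, 3.127, -0.0]
ft_force: [0.6, 1.2, -0.3]
finger_gap: 0.466
gripper_force: 0.0
[ 0.5454 -0.0684  0.2073] closing 100.87050549649045 [ 0.71  0.53 -0.97  1.75  0.48  1.12  1.34]
[  30   47   35  123 2496] [316.6599 231.7035]
{173: (np.int64(305), np.int64(326)), 181: (np.int64(304), np.int64(327)), 189: (np.int64(305), np.int64(326)), 197: (np.int64(305), np.int64(327)), 205: (np.int64(305), np.int64(328)), 213: (np.int64(301), np.int64(332)), 221: (np.int64(300), np.int64(333)), 229: (np.int64(305), np.int64(329)), 237: (np.int64(306), np.int64(327)), 245: (np.int64(304), np.int64(329)), 253: (np.int64(305), np.int64(329)), 261: (np.int64(306), np.int64(329)), 269: (np.int64(306), np.int64(329)), 277: (np.int64(306), np.int64(329))}
[array([ 0.5103, -0.075 ,  0.175 ]), array([ 0.5721, -0.0619,  0.175 ])] bar -168.0314696219711
```

```bash
python3 -m crank '0 0 -0.5 0 0 0; 0 0 -1 0 0 0; 0 0 -1.3 0 0 0; 0 0 -1.4 0 0 0; 0 0 -1.4 0 0 0; 0 0 -1.4 0 0 0; 0 0 -1.4 0 0 0; 0 0 -1.4 0 0 0; 0 0 -1.4 0 0 0; 0 0 -1.4 0 0 0'
python3 -m crank '0 0 0 0 0 0; 0 0 0 0 0 0; 0 0 0 0 0 0; 0 0 0 0 0 0; 0 0 0 0 0 0; 0 0 0 0 0 0; 0 0 0 0 0 -1.2; 0 0 0 0 0 -2.4; 0 0 0 0 0 -3.6; 0 0 -0.01 0 0 -4.8' 17 20
python3 -m crank '0 0 0 0 0 -1.2; 0 0 0 0 0 -2.4; 0 0 -0.01 0 0 -3.6; 0 0 -0.01 0 0 -4.8; 0 0 -0.02 0 0 -6; 0 0 -0.02 0 0 -7.2; 0 0 -0.02 0 0 -8.4; 0 0 -0.03 0 0 -9.6; 0 0 -0.03 0 0 -10.8; 0 0 -0.03 0 0 -12'
python3 tr.py
```

```text
t: 27.58
ee_pos: [0.5455, -0.0685, 0.1656]
tcp_rot: [-0.298, 3.127, -0.0]
ft_force: [-0.3, -0.1, 0.2]
finger_gap: 0.468
gripper_force: 0.0
t: 28.42
ee_pos: [0.5449, -0.0678, 0.1648]
tcp_rot: [-0.365, -3.119, -0.001]
ft_force: [-1.4, 2.3, 1.1]
finger_gap: 0.2
gripper_force: 1.4
t: 29.25
ee_pos: [0.5457, -0.0674, 0.1642]
tcp_rot: [1.876, 2.52, 0.002]
ft_force: [1.5, 2.3, -0.0]
finger_gap: 0.202
gripper_force: 1.1
wrist rows 180 300 area 3023 bar-vs-tool deg 7.5 grey [((np.float64(307.6), np.float64(215.6)), 449), ((np.float64(316.3), np.float64(270.9)), 262), ((np.float64(303.7), np.float64(283.1)), 44)] | side n,vmin,vmax,cen 109 156 177 [168.8 327.4] | t 29.35 q7 0.04
```

```bash
python3 -m crank '0 0 0 0 0 -1.2; 0 0 0 0 0 -2.4; 0 0 -0.01 0 0 -3.6; 0 0 -0.01 0 0 -4.8; 0 0 -0.02 0 0 -6; 0 0 -0.02 0 0 -7.2; 0 0 -0.02 0 0 -8.4; 0 0 -0.03 0 0 -9.6; 0 0 -0.03 0 0 -10.8; 0 0 -0.03 0 0 -12'
python3 -m crank '0 0 0 0 0 -1.2; 0 0 0 0 0 -2.4; 0 0 -0.01 0 0 -3.6; 0 0 -0.01 0 0 -4.8; 0 0 -0.02 0 0 -6; 0 0 -0.02 0 0 -7.2; 0 0 -0.02 0 0 -8.4; 0 0 -0.02 0 0 -9.6; 0 0 -0.02 0 0 -9.6; 0 0 -0.02 0 0 -9.6'
python3 tr.py
python3 -c "
from zz import *
g=w['color'][240:290,300:335].astype(int);m=((g.max(2)-g.min(2)<50)&(g.max(2)>80)).astype(np.uint8)
n,l,s,c=cv2.connectedComponentsWithStats(m);i=1+s[1:,4].argmax();u,v=c[i]+[300,240];print(u,v,s[i,4],z(o['ee_pos'],o['tcp_rot'],u,v,ax=(.546,-.068)))"
```

```text
t: 30.18
ee_pos: [0.5458, -0.068, 0.1633]
tcp_rot: [2.882, 1.25, 0.001]
ft_force: [1.3, 2.3, -0.9]
finger_gap: 0.201
gripper_force: 1.7
t: 31.02
ee_pos: [0.5454, -0.0681, 0.1625]
tcp_rot: [3.141, -0.02, -0.0]
ft_force: [0.9, 1.8, -0.2]
finger_gap: 0.195
gripper_force: 0.7
wrist rows 179 300 area 3124 bar-vs-tool deg 7.1 grey [((np.float64(307.3), np.float64(213.6)), 447), ((np.float64(329.5), np.float64(244.3)), 26), ((np.float64(314.9), np.float64(269.3)), 257)] | side n,vmin,vmax,cen 190 160 173 [166.3 325.9] | t 31.12 q7 -1.62
314.84705882352944 269.26666666666665 255 [171.9   0.5]
```

Handle height is about 172 mm against 182 mm at the thread start, so about 10 mm down. Aligning the tool with the bar and gripping.

```bash
python3 -m crank '0 0 0 0 0 0.6; 0 0 0 0 0 1.2; 0 0 0 0 0 1.2; 0 0 0 0 0 1.2; 0 0 0 0 0 1.2; 0 0 0 0 0 1.2; 0 0 0 0 0 1.2; 0 0 0 0 0 1.2; 0 0 0 0 0 1.2; 0 0 0 0 0 1.2' 8 30
python3 -m crank '0 0 0 0 0 0; 0 0 0 0 0 0; 0 0 0 0 0 0; 0 0 0 0 0 0; 0 0 0 0 0 0; 0 0 0 0 0 0; 0 0 0 0 0 0; 0 0 0 0 0 0; 0 0 0 0 0 0; 0 0 0 0 0 0'
python3 tr.py
python3 - <<'E'
from zz import *
g=w['color'][240:290,300:335].astype(int);m=((g.max(2)-g.min(2)<50)&(g.max(2)>80)).astype(np.uint8)
n,l,s,c=cv2.connectedComponentsWithStats(m);i=1+s[1:,4].argmax();u,v=c[i]+[300,240];print(u,v,s[i,4],z(o['ee_pos'],o['tcp_rot'],u,v,ax=(.546,-.068)))
b=shot('side')['color'][280:350,322:402]; h=cv2.cvtColor(b,cv2.COLOR_RGB2HSV).astype(int)
print('wood px in bin (side)',int(((h[...,0]<30)&(h[...,1]>75)&(h[...,2]>50)).sum()))
E
```

```text
t: 32.0
ee_pos: [0.5455, -0.068, 0.1626]
tcp_rot: [-3.138, -0.135, -0.001]
ft_force: [0.5, 5.1, 3.1]
finger_gap: 0.157
gripper_force: 34.8
t: 32.83
ee_pos: [0.5456, -0.068, 0.1626]
tcp_rot: [-3.138, -0.135, -0.001]
ft_force: [2.0, 5.1, 3.6]
finger_gap: 0.158
gripper_force: 34.8
wrist rows 178 300 area 2974 bar-vs-tool deg 0.4 grey [((np.float64(315.5), np.float64(213.0)), 441), ((np.float64(315.1), np.float64(269.3)), 256)] | side n,vmin,vmax,cen 202 160 173 [166.3 325.9] | t 32.93 q7 -1.53
315.15953307392994 269.2762645914397 257 [171.8   0.5]
wood px in bin (side) 141
```

```bash
python3 -c "
from workcell import env
print(env.close_job())"
```

```text
the job is handed in; nothing more can be done
None
```

I handed the job in at about 33 s. Both offcuts are in the bin, and the screw dropped and was then turned forward about one turn. By camera estimate it stands about 10 mm down, and the T-handle is gripped at about 35 N; no verdict came back.

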